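# Set and lock the length stop on a joinery fence

### The job

Set the fence's blue length stop to the sample rail: loosen its red clamp knob, slide the stop along until the sample is snug between the stop and the dark end block, with no gap at either end, then turn the knob fully tight again. Keep the sample lying flat along the fence and leave the plane, mallet and glue bottle alone.

Things in the scene. Friction and masses are not known exactly. Their poses are not given: they have to be found in the camera images.
- fence: Fixed fence jig. Grey bed 140 (x) by 560 (y) mm, 15 mm thick; silver bar 40 mm wide, its top 65 mm above the bench. Origin on the bench under the middle of the bar's far face (seen from the robot); y runs along the bar from the end block towards the stop, x away from the robot, z up. Bed x -50 to +90 mm, bar x -40 to 0 mm; the sample lies on the bed beyond the bar (x above 0).
- stop (a joint): Slide of the blue stop along the bar, m: 0 at the outer end, growing towards the end block (along the fence's -y) to 0.24. The stop is a saddle over the bar, 60 mm long (y), x -52 to +50 mm, top 86 mm above the bench, with a foot beyond the bar that meets the sample's end. Free, it slides with about 2 N; clamped, it does not slide.
- stop_face (a point): Middle of the stop's pushing face (towards the end block), 36 mm above the bench and 24.5 mm beyond the bar's far face (x +24.5). Axes as the fence's. The sample's end must meet this face.
- clamp_knob (a joint): Turn of the red clamp knob about its upright axis, rad: 0 is fully tight (end of its turn), growing counter-clockwise seen from above to 1.35 (fully loose, end of its turn). It starts tight, bites below about 0.5 rad, needs up to 0.25 N m and stays where it is left. At 0 the wing lies along the bar; loose, across it.
- knob_grip (a point): Middle of the knob's red wing, on the turning axis, 113 mm above the bench; turns with the knob. Wing 52 mm long (point y), 14 mm thick (point x), 26 mm high (100 to 126 mm above the bench); black hub of 26 mm diameter below it. The axis is 30 mm from stop_face along +y and at fence x -12 mm. A white line marks the wing's half that points to the end block when tight.
- block_face (a point): Middle (in x and y) of the dark wooden end block's face that looks towards the stop, 35 mm above the bench; axes as the fence's. Block 48 (x) by 40 (y) by 45 mm high, screwed to the bed: it cannot move, but its place along the fence differs from time to time.
- sample: Loose pale wooden sample rail, 45 (x) by 220 (y) by 30 mm high, 0.2 kg, lying on the bed along the bar between end block and stop, with a gap at both ends at the start. Origin in the middle of its underside, y along its length. It slides easily along the bed when the stop pushes it.
- plane: Wooden hand plane, 50 by 180 mm, about 90 mm high, standing beyond the fence; origin in the middle of its underside. Leave it alone.
- mallet: Wooden mallet lying beyond the fence, head 100 by 60 by 65 mm, handle 220 mm; origin under the handle's end near the head. Leave it alone.
- glue: White glue bottle, 60 mm diameter, 150 mm high, standing to the robot's right; origin in the middle of its underside. Leave it alone.
Not all that is in view belongs to the job. What is shaped like the sample but purple or yellow is not meant.

How it is judged:
By the outcome, as a careful person would: the job done as asked, in the order asked, and still so for the second after the job is handed in, with the robot touching nothing.
It also fails if it takes over 38 s, if anything falls off the work surface, if the arm or the gripper's body presses on something with over 40 N, if the wrist force passes 120 N, or if a joint passes its speed limit or range.

### The arm

A 7-joint arm with a two-finger parallel gripper is mounted at the origin on the work surface. World frame = base frame: x ahead of the robot, y to its left, z up, the work surface at z = 0. Lengths are in mm, angles in rad, forces in N, time in s.
With the tool pointing down it reaches from about 400 to 925 mm from the base axis. Payload 5.6 kg.
Tool frame: the origin (TCP) lies midway between the tips of the shut fingers; the grasp point (between the pads) lies 19 mm behind it; z points along the fingers, y is the line along which they close (so a half turn about z gives the same grasp; the last joint's range is limited). The gripper opens to 85 mm and grips with 20 to 120 N. Pads are 22 mm wide; open, the fingers measure 114 mm over their backs; the gripper's body (76 mm by 85 mm) begins 54 mm behind the grasp point. The pads swing forward as they close: fully open they stand 13 mm farther back than shut.
Start: joints at [1.241, 0.468, -0.012, 1.603, 0.006, 1.071, -0.056], TCP at [183.833, -623.469, 231.29] pointing down, gripper open.
Joint ranges: [-2.53, 2.53], [-0.31, 2.02], [-1.57, 1.55], [0.28, 2.44], [-1.29, 4.43], [0.15, 1.84], [-2.92, 2.92]. Speed limits (rad/s): [2.57, 2.57, 3.14, 3.14, 3.14, 3.14, 3.14].

### API

Orientations are given as a rotation vector (axis times angle).
In Python, from bench import robot gives the robot as it stands. The module is installed in compiled form; this text tells all that it offers.
- The arm moves only by the tool jog_arm, never from a script. Its argument "deltas" is a list that holds one entry, the list of rows, each a list of 5 numbers: the shift along the tool's x, y, z scaled (see below), then the turn about the tool's z scaled (see below), then the closure, from -1 (fully open) to 1 (shut). In form: [[[tx, ty, tz, yaw, fingers], ...]]. A call has 1 to 12 rows; each row shifts and turns the commanded pose from where the row before left it, along the tool's axes as they then stand; what a row does not reach is not made up. The controller multiplies each number of a shift by 200 mm and each number of a turn by pi rad. A row lasts 1/10 s, in which the tool goes at most 50 mm and 8.59 degrees, less where a joint would pass 70% of its speed; a pose out of reach is approached as far as the arm can. A call with a number of a shift or a turn outside -1 to 1 is refused whole. A call with a gripper value outside its range is refused whole. The fingers move at their own pace and stop on an object; the grip force is fixed at half the most. Time passes only in rows, so rows that do not move let the fingers close. It gives the time, the measured TCP pose, the force, the opening and the grip force at its end, in the units of the state.
- robot.read_state(): the state, without advancing time (a new reading comes with each control period).
- robot.grab_frame(name): name is "side" or "top"; returns (picture, depth): 420x560x3 uint8, red, green, blue; 420x560 float32, mm along the optical axis (not along the pixel's ray), 0 where there is no reading.
- robot.calibration(name): a dict with "fx", "fy", "cx", "cy" (pixels), "rvec" (rotation vector, rad) and "tvec" (3), from world to camera coordinates, as OpenCV has them. Camera axes: x right, y down, z forward; pixel columns grow to the right and rows downward; lengths in mm; the calibration is good to about 2 mm. A picture is of the moment at which its call begins. calibration takes no time and is no camera call.
- robot.sign_off(): hands the job in; it is judged then, once.
The state is a dict: "clock": time; "joint_pos": joint angles; "joint_velocities": joint speeds; "joint_efforts": joint torques, N m; "ee_pos": TCP position; "orientation": TCP orientation; "force": force on the tool from outside, world axes, zero at the start; "wrist_torque": the same for the moment, N m; "gripper_width": finger opening in mm; "grip_force": force on a finger pad.
Only numpy, scipy, OpenCV 4.12 (cv2) and the standard library are available. Lean on these libraries where they do the work, as an engineer would, in place of code of your own. Each camera call takes 0.05 s, during which the arm holds its last target. There are 200 camera calls.

## Working session

There is one attempt and no reset: what is moved stays moved. The work goes in short steps, Python scripts to look and compute and a tool call to move; the robot and the scene stay as the last step left them, time stands still between calls to the robot, and variables do not carry over. Pictures are saved under pics/ and viewed, at most 10 in all, crops included, and the job is handed in when it is done.

Besides the shell and the picture viewer there is one more tool, called after "Request:" as a command line: name --argument value ..., lists and objects as JSON in quotes. jog_arm: Moves the arm, as the interface text tells. Its arguments: {"type":"object","properties":{"deltas":{"type":"array"}},"required":["deltas"]}

```bash
mkdir -p pics; cat > h.py <<'E'
import numpy as np, cv2
from bench import robot
def snap(n,tag):
    im,d=robot.grab_frame(n); np.savez(f'{tag}.npz',im=im,d=d)
    cv2.imwrite(f'pics/{tag}.png',im[:,:,::-1]); return im,d
def cal(n):
    c=robot.calibration(n); R=cv2.Rodrigues(np.array(c['rvec'],float))[0]; return c,R,np.array(c['tvec'],float).ravel()
def ray(n,u,v,z):
    c,R,t=cal(n); d=R.T@np.array([(u-c['cx'])/c['fx'],(v-c['cy'])/c['fy'],1]); o=-R.T@t
    return o+d*(z-o[2])/d[2]
def dep(n,u,v,d):
    c,R,t=cal(n); Z=d[int(v),int(u)]; return R.T@(Z*np.array([(u-c['cx'])/c['fx'],(v-c['cy'])/c['fy'],1])-t)
def proj(n,p):
    c,R,t=cal(n); q=R@np.array(p,float)+t; return c['fx']*q[0]/q[2]+c['cx'],c['fy']*q[1]/q[2]+c['cy']
E
python3 - <<'E'
from h import *
for n in('top','side'):
    snap(n,n+'1'); c,R,t=cal(n); print(n,c,(-R.T@t).round())
a=cv2.imread('pics/top1.png');b=cv2.imread('pics/side1.png')
print(robot.read_state())
E
```

```text
top {'fx': 383.4806362873155, 'fy': 383.4806362873155, 'cx': 280.83665686451843, 'cy': 209.42650395154203, 'rvec': array([ 2.1589726 , -2.1467805 ,  0.10156872]), 'tvec': array([-124.47562279,  549.1685641 , 1048.66080337])} [ 427. -144. 1102.]
side {'fx': 427.8518367659215, 'fy': 427.8518367659215, 'cx': 273.6769834861128, 'cy': 214.52128551377177, 'rvec': array([ 0.76890402, -2.60056906,  1.06615182]), 'tvec': array([392.33970022, 348.8600023 , 980.19886716])} [ 77. 580. 946.]
{'clock': 0.1, 'joint_pos': array([ 1.24098415,  0.46834424, -0.01160005,  1.60352022,  0.00601977,
        1.07136926, -0.05626365]), 'joint_velocities': array([-0.00067897, -0.00246423,  0.00166553, -0.0047433 , -0.00074634,
       -0.00066714,  0.00102514]), 'joint_efforts': array([ 1.31681314e-03, -5.33514011e+01,  2.15151475e-02, -2.51963550e+01,
        1.14710824e-02,  4.30118671e-03,  2.61365312e-05]), 'ee_pos': array([ 183.67468687, -622.99906627,  230.40247787]), 'orientation': array([-3.10779893e+00, -4.48724235e-01,  5.67283814e-04]), 'force': array([-0.51033361,  0.16276404, -0.17819443]), 'wrist_torque': array([ 0.01019862, -0.01428997,  0.00998773]), 'grip_force': 0.0, 'gripper_width': 85.72292479249751}
```

View pics/top1.png

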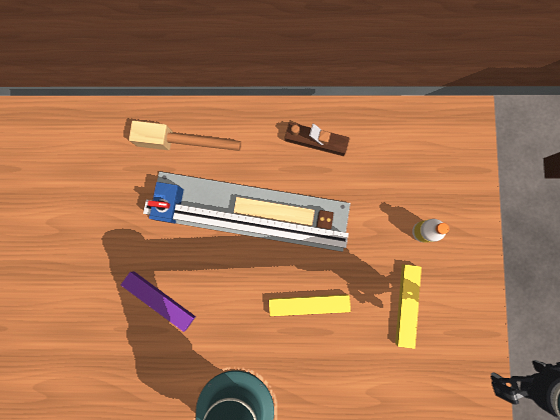

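View pics/side1.png

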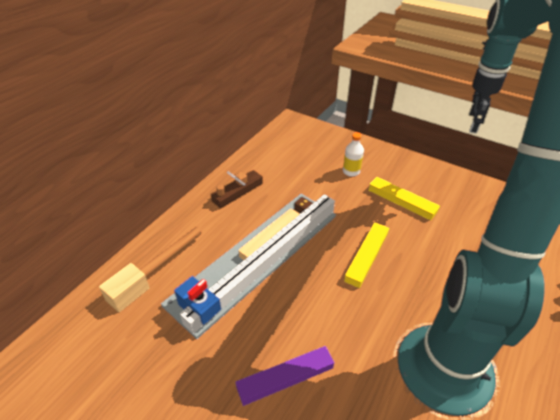

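Lying between the blue stop (165,203 top) and the dark block (326,219) is a pale rail at (274,210). The other rails are yellow at (309,305) and (409,305) and purple at (158,300). Only the pale one fits the description. I'll confirm that in a crop.

```bash
python3 - <<'E'
from h import *
a=cv2.imread('pics/top1.png')[160:260,135:365]; b=cv2.imread('pics/side1.png')[185:335,150:345]
a=cv2.resize(a,None,fx=3.4,fy=3.4,interpolation=cv2.INTER_CUBIC); cv2.imwrite('pics/topc.png',a)
b=cv2.resize(b,None,fx=4,fy=4,interpolation=cv2.INTER_CUBIC); cv2.imwrite('pics/sidec.png',b)
E
```

```text
(no output)
```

View pics/topc.png

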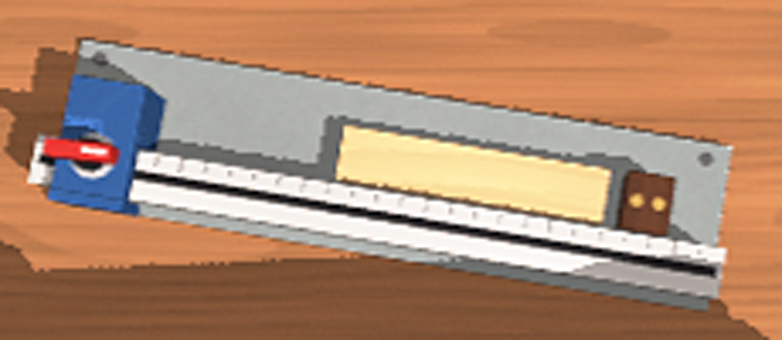

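View pics/sidec.png

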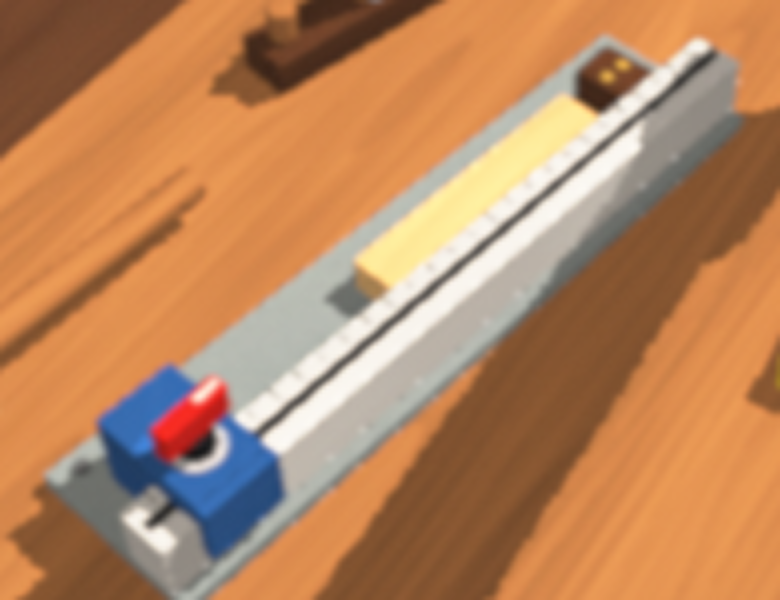

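The crop confirms it: pale rail at crop (475,172), between the blue stop and the dark block, with a gap at both ends. The knob wing lies along the bar at crop (81,151), with its white mark pointing to the block.

```bash
cat > fit.py <<'E'
from h import *
from scipy.optimize import least_squares
T=lambda u,v:('top',u/3.4+135-.35,v/3.4+160-.35)
S=lambda u,v:('side',u/4+150-.4,v/4+185-.4)
obs=[((90,280,15),T(78,40)),((90,-280,15),T(732,147)),((-50,-280,15),T(707,310)),
((0,-280,65),T(725,250)),((-40,-280,65),T(717,297)),
((90,280,15),S(45,477)),((90,-280,15),S(604,36)),((0,-280,65),S(703,40)),((-40,-280,65),S(738,66))]
def w(p,q): 
    c,s=np.cos(p[2]),np.sin(p[2]); return np.array([p[0]+c*q[0]-s*q[1],p[1]+s*q[0]+c*q[1],q[2]])
f=lambda p:np.concatenate([np.array(proj(o[0],w(p,q)))-o[1:] for q,o in obs])
def inv(p,P):
    c,s=np.cos(p[2]),np.sin(p[2]); d=P[:2]-p[:2]; return np.array([c*d[0]+s*d[1],-s*d[0]+c*d[1],P[2]]).round(1)
E
python3 - <<'E'
from fit import *
r=least_squares(f,[450,-100,-.16],x_scale=[100,100,.1],loss='soft_l1'); p=r.x; np.save('p.npy',p); print(p, f(p).reshape(-1,2).round(1).tolist())
def m(name,o,z): P=ray(*o,z); print(name,inv(p,P),P.round(1))
d=np.load('top1.npz'); dm=d['d']; im=d['im'].astype(int)
red=(im[...,0]>140)&(im[...,1]<70)&(im[...,2]<70); 
pts=np.array([dep('top',u,v,dm) for v,u in zip(*np.nonzero(red)) if 130<u<190 and 180<v<230]); q=np.array([inv(p,x) for x in pts]); print('red top',len(q),q.min(0),q.max(0),np.median(q,0))
m('wing top-mid',T(79,150),126);m('wing left',T(43,150),126);m('wing right',T(117,151),126)
m('S wing a',S(152,430),126);m('S wing b',S(215,378),126)
for n,a in [('stop FL',(75,75)),('stop FR',(138,85)),('NL',(50,197))]: m(n,T(*a),86)
m('stopS in far',S(172,366),86)
m('stopS in near',S(282,460),86)
m('stopS out far',S(100,418),86)
for n,a in [('samp FL',(343,125)),('NL',(337,178)),('FR',(611,168)),('NR',(604,222))]: m(n,T(*a),45)
m('S samp',S(356,263),45);m('S samp',S(566,95),45)
for n,a in [('blk FL',(629,172)),('NL',(622,228)),('FR',(674,178)),]: m(n,T(*a),60)
m('S blk',S(580,66),60);m('S blk R',S(611,46),60)
E
```

```text
[ 5.26808166e+02 -2.59959811e+01 -1.57690630e-01] [[0.5, 0.5], [-0.4, -0.2], [-0.2, 0.7], [-0.2, -0.2], [-0.0, 0.7], [-0.7, -0.0], [0.1, -0.7], [-1.2, -0.6], [0.6, -1.2]]
red top 85 [-17.1 198.1 105.8] [ -1.8 246.1 132.9] [-10.9 225.8 127.5]
wing top-mid [ -9.6 221.6 126. ] [552.1 194.4 126. ]
wing left [-14.  248.8 126. ] [552. 222. 126.]
wing right [ -5.7 192.8 126. ] [551.5 165.3 126. ]
S wing a [ -6.6 248.  126. ] [559.2 220.  126. ]
S wing b [ -5.9 199.7 126. ] [552.4 172.1 126. ]
stop FL [ 51.8 251.3  86. ] [617.5 214.1  86. ]
stop FR [ 52. 200.  86.] [609.6 163.3  86. ]
NL [-47.  251.4  86. ] [519.8 229.6  86. ]
stopS in far [ 47.  195.5  86. ] [603.9 159.7  86. ]
stopS in near [-54.6 196.7  86. ] [503.7 176.8  86. ]
stopS out far [ 49.6 249.8  86. ] [615.1 212.9  86. ]
samp FL [51.8 39.7 45. ] [584.2   5.1  45. ]
NL [ 7.9 36.8 45. ] [540.4   9.1  45. ]
FR [  52.1 -182.6   45. ] [ 549.6 -214.5   45. ]
NR [   7.6 -183.8   45. ] [ 505.5 -208.7   45. ]
S samp [47.8 38.7 45. ] [580.1   4.8  45. ]
S samp [  47.3 -181.7   45. ] [ 545.  -212.9   45. ]
blk FL [  49.4 -196.6   60. ] [ 544.7 -227.9   60. ]
NL [   4. -198.   60.] [ 499.6 -222.1   60. ]
FR [  50.4 -232.9   60. ] [ 540.  -263.9   60. ]
S blk [  50.  -200.5   60. ] [ 544.7 -231.9   60. ]
S blk R [  46.6 -233.1   60. ] [ 536.3 -263.5   60. ]
```

Request:
jog_arm --deltas '[[[0.1325,-0.155,0,0,-1],[0.1325,-0.155,0,0,-1],[0.1325,-0.155,0,0,-1],[0.1325,-0.155,0,0,-1],[0.1325,-0.155,0,0,-1],[0.1325,-0.155,0,0,-1],[0.1325,-0.155,0,0,-1],[0.1325,-0.155,0,0,-1],[0.1325,-0.155,0,0,-1],[0.1325,-0.155,0,0,-1],[0.1325,-0.155,0,0,-1]]]'

```text
clock: 1.2
ee_pos: [367.2, -212.3, 231.2]
orientation: [3.109, 0.449, -0.0]
force: [1.3, -0.4, 0.1]
gripper_width: 85.4
grip_force: 0.0
```

Request:
jog_arm --deltas '[[[0.1325,-0.155,0,0,-1],[0.1325,-0.155,0,0,-1],[0.1325,-0.155,0,0,-1],[0.1325,-0.155,0,0,-1],[0.1325,-0.155,0,0,-1],[0.1325,-0.155,0,0,-1],[0.1325,-0.155,0,0,-1],[0.1325,-0.155,0,0,-1],[0.1325,-0.155,0,0,-1],[0.1325,-0.155,0,0,-1],[0.1325,-0.155,0,0,-1]]]'

```text
clock: 2.3
ee_pos: [550.5, 196.9, 230.8]
orientation: [3.109, 0.448, -0.001]
force: [0.8, 0.2, -0.1]
gripper_width: 85.3
grip_force: 0.0
```

Request:
jog_arm --deltas '[[[0,0,0,-0.0448,-1],[0,0,0,-0.0448,-1],[0,0,0,-0.0448,-1],[0,0,0,-0.0448,-1],[0,0,0,-0.0448,-1],[0,0,0,-0.0448,-1],[0,0,0,-0.0448,-1],[0,0,0,-0.0448,-1],[0,0,0,0,-1],[0,0,0,0,-1]]]'

```text
clock: 3.3
ee_pos: [550.0, 195.3, 230.9]
orientation: [-2.393, -2.034, 0.001]
force: [1.5, -0.6, -1.7]
gripper_width: 85.4
grip_force: 0.0
```

Request:
jog_arm --deltas '[[[0,0,0.15,0,-1],[0,0,0.15,0,-1],[0,0,0.15,0,-1],[0,0,0.12,0,-1],[0,0,0.06,0,-1],[0,0,0,0,-1]]]'

```text
clock: 3.9
ee_pos: [549.2, 195.2, 103.8]
orientation: [-2.39, -2.037, 0.005]
force: [0.3, -0.0, -0.1]
gripper_width: 85.4
grip_force: 0.0
```

```bash
python3 - <<'E'
from h import *
snap('side','s2');snap('top','t2')
a=cv2.resize(cv2.imread('pics/s2.png')[215:345,140:270],None,fx=3,fy=3,interpolation=cv2.INTER_CUBIC)
b=cv2.resize(cv2.imread('pics/t2.png')[140:270,110:240],None,fx=3,fy=3,interpolation=cv2.INTER_CUBIC)
cv2.imwrite('pics/c2.png',np.hstack([a,b])); s=robot.read_state(); print(s['ee_pos'],s['force'])
E
```

```text
[550.6663491  196.09029965 106.10266869] [0.05440812 0.34179804 0.4048256 ]
```

View pics/c2.png

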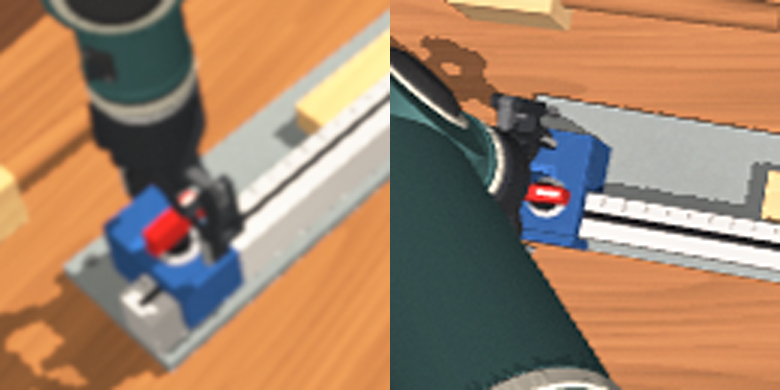

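The fingers straddle the wing: near finger at left crop (215,215), wing at (165,232). Closing now.

Request:
jog_arm --deltas '[[[0,0,0,0,1],[0,0,0,0,1],[0,0,0,0,1],[0,0,0,0,1],[0,0,0,0,1],[0,0,0,0,1],[0,0,0,0,1],[0,0,0,0,1]]]'

```text
clock: 4.8
ee_pos: [552.6, 195.2, 106.1]
orientation: [2.389, 2.037, 0.006]
force: [4.6, -1.2, -0.1]
gripper_width: 12.8
grip_force: 59.9
```

Request:
jog_arm --deltas '[[[0,0,0,-0.04,1],[0,0,0,-0.04,1],[0,0,0,-0.04,1],[0,0,0,-0.04,1],[0,0,0,-0.04,1],[0,0,0,0,1]]]'

```text
clock: 5.4
ee_pos: [553.1, 195.1, 106.0]
orientation: [1.64, 2.676, 0.005]
force: [6.1, -0.4, 0.6]
gripper_width: 12.9
grip_force: 60.0
```

Request:
jog_arm --deltas '[[[0,0,0,-0.04,1],[0,0,0,-0.04,1],[0,0,0,-0.04,1],[0,0,0,-0.04,1],[0,0,0,-0.04,1],[0,0,0,0,1],[0,0,0,0,1]]]'

```text
clock: 6.1
ee_pos: [553.2, 195.2, 106.1]
orientation: [0.736, 3.049, 0.004]
force: [7.4, 1.1, 0.7]
gripper_width: 12.7
grip_force: 59.4
```

```bash
python3 - <<'E'
from h import *
s=robot.read_state(); print({k:np.round(v,3) for k,v in s.items()})
R=cv2.Rodrigues(s['orientation'])[0]; print(R.round(3)); yaw=float(np.load('p.npy')[2])
print('fence axes in tool: -y', (R.T@[np.sin(yaw),-np.cos(yaw),0]).round(4))
E
```

```text
{'clock': np.float64(6.1), 'joint_pos': array([ 0.289,  0.755, -0.959,  1.815,  0.747,  0.975,  0.107]), 'joint_velocities': array([-0.004, -0.002,  0.006,  0.002,  0.   , -0.002, -0.002]), 'joint_efforts': array([ -1.073, -48.611, -16.348, -13.89 ,  -1.339,   0.925,  -0.105]), 'ee_pos': array([553.194, 195.22 , 106.083]), 'orientation': array([0.736, 3.049, 0.004]), 'force': array([7.378, 1.101, 0.692]), 'wrist_torque': array([-0.135, -1.235,  0.134]), 'grip_force': np.float64(59.422), 'gripper_width': np.float64(12.72)}
[[-0.89   0.456  0.005]
 [ 0.456  0.89   0.001]
 [-0.004  0.003 -1.   ]]
fence axes in tool: -y [-0.3105 -0.9506 -0.002 ]
```

Request:
jog_arm --deltas '[[[-0.03,0.01,0,0,1],[-0.0311,-0.095,0,0,1],[-0.0311,-0.095,0,0,1],[-0.0311,-0.095,0,0,1],[-0.0311,-0.095,0,0,1],[-0.0311,-0.095,0,0,1],[-0.0311,-0.095,0,0,1],[-0.0155,-0.0475,0,0,1],[-0.0078,-0.0238,0,0,1],[-0.0078,-0.0238,0,0,1],[0,0,0,0,1]]]'

```text
clock: 7.2
ee_pos: [531.3, 57.4, 105.9]
orientation: [-0.732, -3.049, 0.003]
force: [-11.4, 1.4, 15.0]
gripper_width: 12.7
grip_force: 63.3
```

```bash
python3 - <<'E'
from fit import *
p=np.load('p.npy'); s=robot.read_state(); print(inv(p,s['ee_pos']),s['force'],s['wrist_torque'])
snap('top','t3');snap('side','s3')
a=cv2.resize(cv2.imread('pics/s3.png')[180:320,170:350],None,fx=2.2,fy=2.2,interpolation=cv2.INTER_CUBIC)
b=cv2.resize(cv2.imread('pics/t3.png')[160:260,150:365],None,fx=3,fy=3,interpolation=cv2.INTER_CUBIC)[:,:]
cv2.imwrite('pics/c3.png',cv2.vconcat([cv2.copyMakeBorder(x,0,0,0,645-x.shape[1],0) for x in (a,b)])[:600])
E
```

```text
[ -8.6  83.1 105.9] [-11.40527465   1.44767904  14.95207626] [0.15659449 2.58717696 0.05181456]
```

View pics/c3.png

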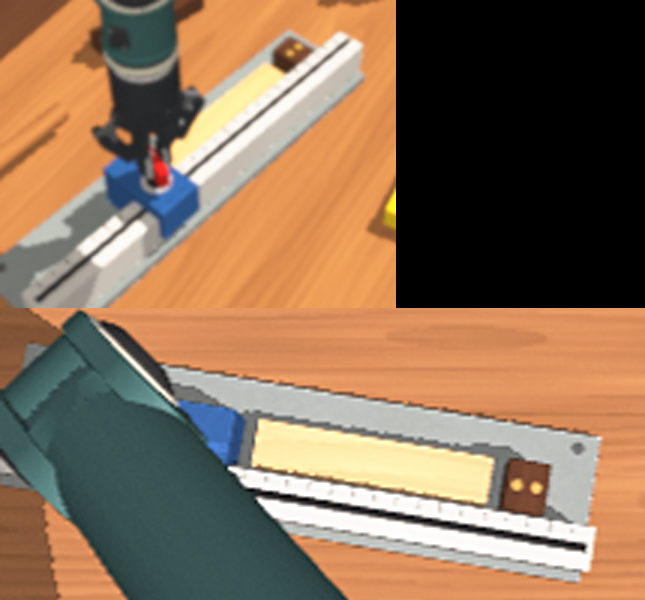

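The stop follows the arm. Sample still has a gap at each end: bottom crop (246,440) and (497,480). I'll ease off the sideways load and go on slowly.

Request:
jog_arm --deltas '[[[0.0095,-0.003,0,0,1],[-0.0078,-0.0238,0,0,1],[-0.0078,-0.0238,0,0,1],[-0.0078,-0.0238,0,0,1],[-0.0078,-0.0238,0,0,1],[-0.0047,-0.0143,0,0,1],[0,0,0,0,1]]]'

```text
clock: 8.0
ee_pos: [527.7, 35.4, 106.0]
orientation: [-0.733, -3.052, -0.001]
force: [-5.3, 1.8, 9.0]
gripper_width: 12.3
grip_force: 62.5
```

Request:
jog_arm --deltas '[[[-0.0031,-0.0095,0,0,1],[-0.0031,-0.0095,0,0,1],[0,0,0,0,1]]]'

```text
clock: 8.3
ee_pos: [527.1, 31.9, 106.0]
orientation: [-0.732, -3.052, -0.002]
force: [-5.1, 3.4, 8.8]
gripper_width: 12.9
grip_force: 62.5
```

Request:
jog_arm --deltas '[[[-0.0031,-0.0095,0,0,1],[0,0,0,0,1]]]'

```text
clock: 8.5
ee_pos: [526.8, 30.0, 106.0]
orientation: [-0.732, -3.052, -0.002]
force: [-5.8, 3.0, 8.6]
gripper_width: 12.5
grip_force: 62.5
```

Request:
jog_arm --deltas '[[[-0.0031,-0.0095,0,0,1],[0,0,0,0,1]]]'

```text
clock: 8.7
ee_pos: [526.6, 29.0, 106.0]
orientation: [-0.732, -3.053, -0.004]
force: [-5.8, 5.7, 8.0]
gripper_width: 12.5
grip_force: 62.3
```

Request:
jog_arm --deltas '[[[-0.0031,-0.0095,0,0,1],[0,0,0,0,1]]]'

```text
clock: 8.9
ee_pos: [526.6, 28.8, 106.0]
orientation: [-0.73, -3.053, -0.01]
force: [-3.1, 10.0, 5.2]
gripper_width: 12.6
grip_force: 61.8
```

Contact: it stalls at y≈29 while the force rises. I'll add a little preload and tighten.

Request:
jog_arm --deltas '[[[-0.0016,-0.005,0,0,1],[0,0,0,0.04,1],[0,0,0,0.04,1],[0,0,0,0.04,1],[0,0,0,0.04,1],[0,0,0,0.04,1],[0,0,0,0,1]]]'

```text
clock: 9.6
ee_pos: [526.3, 28.6, 106.0]
orientation: [-1.64, -2.675, -0.008]
force: [-3.4, 12.2, 5.0]
gripper_width: 12.9
grip_force: 61.6
```

Request:
jog_arm --deltas '[[[0,0,0,0.04,1],[0,0,0,0.04,1],[0,0,0,0.04,1],[0,0,0,0.04,1],[0,0,0,0.03,1],[0,0,0,0,1],[0,0,0,0,1]]]'

```text
clock: 10.3
ee_pos: [526.1, 28.6, 106.1]
orientation: [-2.35, -2.077, -0.005]
force: [-4.9, 10.6, 7.5]
gripper_width: 12.6
grip_force: 62.1
```

```bash
python3 - <<'E'
from fit import *
p=np.load('p.npy'); s=robot.read_state(); print(inv(p,s['ee_pos']),s['force'],s['wrist_torque'],s['orientation'],s['gripper_width'])
R=cv2.Rodrigues(s['orientation'])[0]; print(np.arctan2(R[1,1],R[0,1]),p[2])
E
```

```text
[ -9.3  53.8 106.1] [-4.86501822 10.61806362  7.49741132] [ 2.4122275   1.26652876 -0.10504452] [-2.35017303 -2.07671781 -0.00460175] 12.60688176934276
-0.12338011220949194 -0.15769063034806166
```

Request:
jog_arm --deltas '[[[0,0,0,0.012,1],[0,0,0,0.012,1],[0,0,0,0.012,1],[0,0,0,0,1],[0,0,0,0,1]]]'

```text
clock: 10.8
ee_pos: [526.0, 28.7, 106.0]
orientation: [-2.459, -1.949, -0.003]
force: [-5.3, 10.5, 7.5]
gripper_width: 12.7
grip_force: 71.8
```

```bash
python3 - <<'E'
from fit import *
s=robot.read_state(); print(s['force'],s['wrist_torque'],s['ee_pos'],s['gripper_width'])
R=cv2.Rodrigues(s['orientation'])[0]; print(np.arctan2(R[1,1],R[0,1]))
E
```

```text
[-5.31437226 10.46390159  7.49692237] [2.20229837 1.29800102 1.46241508] [526.04261803  28.66468374 106.04524663] 12.653306493463674
-0.23043109971052597
```

Request:
jog_arm --deltas '[[[0,0,0,-0.012,1],[0,0,0,0,1],[0,0,0,0,-1],[0,0,0,0,-1],[0,0,0,0,-1],[0,0,0,0,-1],[0,0,0,0,-1],[0,0,0,0,-1]]]'

```text
clock: 11.6
ee_pos: [527.4, 22.7, 105.2]
orientation: [2.435, 1.985, -0.0]
force: [-0.4, -0.3, -0.5]
gripper_width: 85.0
grip_force: 0.0
```

Request:
jog_arm --deltas '[[[0,0,-0.1,0,-1],[0,0,-0.15,0,-1],[0,0,-0.2,0,-1],[0,0,-0.2,0,-1],[0.05,-0.2,0,0,-1],[0.05,-0.2,0,0,-1],[0.05,-0.2,0,0,-1],[0.05,-0.2,0,0,-1],[0,0,0,0,-1]]]'

```text
clock: 12.5
ee_pos: [374.5, 95.7, 234.9]
orientation: [2.427, 1.99, -0.006]
force: [1.5, -1.1, -0.5]
gripper_width: 85.4
grip_force: 0.0
```

```bash
python3 - <<'E'
from fit import *
snap('top','t4');snap('side','s4'); s=robot.read_state(); print(s['ee_pos'],s['force'])
a=cv2.resize(cv2.imread('pics/s4.png')[185:335,160:345],None,fx=2,fy=2,interpolation=cv2.INTER_CUBIC)
b=cv2.resize(cv2.imread('pics/t4.png')[160:260,145:365],None,fx=3,fy=3,interpolation=cv2.INTER_CUBIC)
cv2.imwrite('pics/c4.png',cv2.vconcat([cv2.copyMakeBorder(x,0,0,0,660-x.shape[1],0) for x in (a,b)]))
E
```

```text
[378.68989604  94.15314488 235.65897915] [ 1.21493459 -0.1765956  -0.08226109]
```

View pics/c4.png

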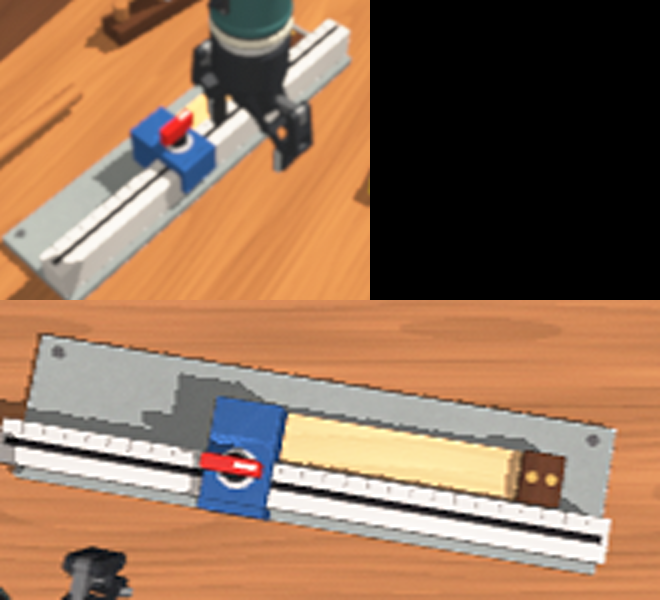

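```bash
python3 - <<'E'
from fit import *
t=cv2.imread('pics/t4.png')
a=cv2.resize(t[188:234,208:244],None,fx=11,fy=11,interpolation=cv2.INTER_NEAREST)
b=cv2.resize(t[188:234,302:338],None,fx=11,fy=11,interpolation=cv2.INTER_NEAREST)
cv2.imwrite('pics/c5.png',np.hstack([a,b]))
p=np.load('p.npy'); c=np.load('t4.npz'); dm=c['d']
for u in range(225,330,1):
  if u<245 or u>308:
    v=proj('top',w(p,(25,0,45)))[1]; P=[proj('top',w(p,(25,y,45))) for y in range(-260,100)]
    v=min(P,key=lambda q:abs(q[0]-u))[1]; print(u,inv(p,dep('top',u,round(v),dm)),c['im'][round(v),u])
E
```

```text
225 [21.6 56.8 89. ] [ 62 104 170]
226 [19.5 53.9 87.8] [ 60 105 175]
227 [19.9 51.3 87.3] [ 59 103 168]
228 [20.3 48.6 88. ] [ 59 103 167]
229 [20.6 45.7 89.5] [ 60 103 169]
230 [21.7 44.1 83.2] [ 59 103 169]
231 [22.1 41.4 83.4] [ 57 101 165]
232 [22.2 38.2 86.8] [ 59 102 167]Traceback (most recent call last):
  File "<stdin>", line 9, in <module>
  File "h.py", line 14, in proj
    c,R,t=cal(n); q=R@np.array(p,float)+t; return c['fx']*q[0]/q[2]+c['cx'],c['fy']*q[1]/q[2]+c['cy']
          ~~~^^^
  File "h.py", line 7, in cal
    c=robot.calibration(n); R=cv2.Rodrigues(np.array(c['rvec'],float))[0]; return c,R,np.array(c['tvec'],float).ravel()
ValueError: time passes only in moves, steps and waits
```

View pics/c5.png

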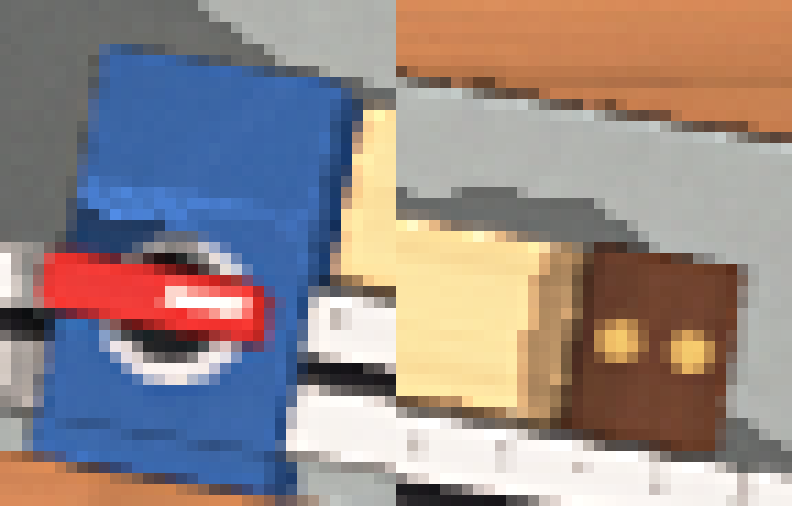

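Left crop: the stop's blue face meets the sample at (345,190), and the knob wing lies along the bar with its white mark towards the block. Right crop: the sample meets the block at (580,330) with no grey showing. The tan strip is the block's shadow on the sample. The job is done, so I'm handing it in.

```bash
python3 -c "
from bench import robot
print(robot.sign_off())"
```

```text
the job is handed in; nothing more can be done
None
```

The job is handed in: the stop was loosened, slid until the sample was snug between stop and end block with no gap visible at either end, and the knob turned back to its tight end stop, at about 12.5 s of the 38 s allowed; the verdict was not reported.

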